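Bring the next thermode to the gate and show its soldering face to the microscope

ROBOT

A 6-joint arm with a two-finger parallel gripper is mounted at the origin on the work surface; the furniture and walls round the work are solid. World frame = base frame: x ahead of the robot, y to its left, z up, the work surface at z = 0. Lengths are in m, angles in rad, forces in N, time in s.
With the tool pointing down it reaches from about 0.375 to 0.75 m from the base axis. Payload 9 kg.
Tool frame: the origin (TCP) lies at the very end of the fingers, on their centre line; the grasp point (between the pads) lies 19 mm behind it; z points along the fingers, y is the line along which they close (so a half turn about z gives the same grasp; the last joint's range is limited). The gripper opens to 85 mm and grips with 20 to 120 N. Pads are 22 mm wide; open, the fingers measure 114 mm over their backs; the gripper's body (76 mm by 85 mm) begins 54 mm behind the grasp point. The pads swing forward as they close: fully open they stand 13 mm farther back than shut.
Start: joints at [1.09, 0.104, 0.097, 1.564, 0, 1.353], TCP at [0.156, 0.579, 0.192] pointing down, gripper open.
Joint ranges: [-2.99, 2.99], [-0.84, 1.86], [-1.1, 1.16], [-1.84, 2.11], [-1.51, 1.56], [-3.14, 3.14]. Speed limits (rad/s): [2.22, 2.22, 2.57, 3.14, 3.14, 3.14].

INTERFACE

Orientations are given as a rotation vector (axis times angle).
In Python, from workcell import status, eyes, hand_in gives the robot as it stands.
- The arm moves only by the tool jog_arm, never from a script. Its argument "moves" is one flat list of numbers, 4 for each row, row after row: the shift along the tool's x, y, z scaled (see below), then the turn about the tool's z scaled (see below). In form: [dx, dy, dz, twist, dx, dy, dz, twist, ...]. A call has exactly 8 rows; each row is the pose to reach, as a shift and turn from the pose commanded when the call began, along the tool's axes at that moment, turning the shorter way round; what a row does not reach only later rows make up. The controller multiplies each number of a shift by 500 mm and each number of a turn by pi rad. A row lasts 1/8 s, in which the tool goes at most 62.5 mm and 10.7 degrees, less where a joint would pass 70% of its speed; a pose out of reach is approached as far as the arm can. A call with a number of a shift or a turn outside -1 to 1 is refused whole. A call with a gripper value outside its range is refused whole. "claw" is the closure in counts, from 0 (fully open) to 255 (shut), set as the call begins (left out, the last holds). The fingers move at their own pace and stop on an object; "force" is the grip in N (left out, the last holds). Time passes only in rows, so rows that repeat a pose let the fingers close, or fill a call up. It gives the time, the measured TCP pose, the force, the opening and the grip force at its end, in the units of the state.
- status.sense(): the state, without advancing time (a new reading comes with each control period).
- eyes.grab_frame(name): name is "side" or "top"; returns the picture (420x560x3 uint8, red, green, blue); there is no depth.
- eyes.get_calibration(name): a dict with "fx", "fy", "cx", "cy" (pixels), "R" (3x3) and "t" (3): a world point X has camera coordinates R X + t. Camera axes: x right, y down, z forward; pixel columns grow to the right and rows downward; lengths in m; the calibration is good to about 2 mm. A picture is of the moment at which its call begins. get_calibration takes no time and is no camera call.
- hand_in(): hands the job in; it is judged then, once.
The state is a dict: "clock": time; "joint_positions": joint angles; "qd": joint speeds; "joint_torque": joint torques, N m; "tool_pos": TCP position; "orientation": TCP orientation; "ft_force": force on the tool from outside, world axes, zero at the start; "wrist_torque": the same for the moment, N m; "opening": opening from 0.0 (shut) to 1.0 (fully open); "grasp_force": force on a finger pad.
Only numpy, scipy, OpenCV 4.12 (cv2) and the standard library are available. Lean on these libraries where they do the work, as an engineer would, in place of code of your own. Each camera call takes 0.05 s, during which the arm holds its last target. There are 200 camera calls.

TASK

The long-headed thermode has to be inspected before it goes into the press. Turn the magazine's knob one position, whichever way brings that thermode to the gap in the keeper ring, let the turret click home, draw the thermode straight up out of its bore, then tilt it over and hold it up in front of the inspection microscope: soldering face square to the lens, centred, about 50 mm away. Finish while still holding it there in free air, with the turret left clicked in place and everything else where it stood.

Things in the scene. Friction and masses are not known exactly. Their poses are not given: they have to be found in the camera images.
- magazine: Rotary thermode magazine fixed to the bench: a round grey pedestal 50 mm high, on it a dark plate 200 mm across, four posts and a fixed steel keeper ring (inner radius 73, outer 98 mm, underside 129, top 133 mm above the bench) round a six-bore aluminium turret. Origin: centre of its underside on the bench, z up; its -x axis points at the gate.
- gate (a point): The gate, where the keeper ring has a gap 52 mm wide or more: the point on the turret deck's upper face (120 mm above the bench) 62 mm from the turret axis, which is the axis of the bore standing there. Only a thermode whose axis stands here can be drawn up; elsewhere the ring overhangs its collar by 5 mm.
- turret (a joint): Turret angle in rad, counterclockwise from above positive, 0 at the start with an empty bore at the gate. Six bores on a 62 mm radius, 60 degrees apart; a spring roller pulls it into detents at 0, +-1.047, +-2.094 (holding torque about 0.12 N m; past half-way it runs on by itself when let go); end stops at +-2.25.
- knob_grip (a point): Point to grip on the turret's black bar knob, on the turret axis 188 mm above the bench and turning with the turret: the bar is 46 mm long along this frame's x, 14 mm thick along its y, and reaches from 166 to 202 mm above the bench, on a stem 18 mm thick. The white line on its top is on the end that points at the gate at the start.
- thermode_long: The thermode to inspect, 80 to 140 g, in a bore next to the gate, left or right. Round grooved steel head 17 mm across, top 50 mm above the origin; collar 32 mm across, 5 mm thick, its underside on the deck = origin; below it a 22 mm guide body (1 mm clearance) and blade, 37 mm. z from face to head, up at the start; any turn about z is good. It must rise 46 mm to clear bore and ring.
- solder_face (a point): Middle of the soldering face, the lower end of the long-headed thermode's blade (a bar 18 x 3 mm), 37 mm below the body's origin along its z; same axes as the body.
- thermode_short_1: Another thermode in the bore on the other side of the gate: same collar and guide, hexagonal head 20 mm wide and 26 mm above its origin (collar underside). To be left in its bore.
- thermode_short_2: A third thermode like short_1, in the bore opposite the gate. To be left in its bore.
- microscope: Inspection microscope fixed on the press's white base plate, 60 mm above the bench: a dark foot 130 x 90 x 12 mm with two cheeks that hold the barrel. (A monitor, 420 mm high, stands right of it, from about x 0.14, y 0.16 to x 0.55, y -0.05: keep the arm off it.) Origin: middle of the foot's lower front edge, 60 mm above the bench, z up; its -x axis points horizontally the way the lens looks.
- scope_barrel: The microscope's barrel, 33 to 37 mm in diameter and 125 mm long. Origin: centre of the lens face, 195 mm above the bench and 50 mm in front of the foot's front edge. Its z axis is the optical axis and points out of the lens, 45 degrees upward.
- focus_point (a point): Point in free air on the optical axis, 50 mm out from the lens: where the middle of the soldering face belongs.
- solvent_vial: White bottle with a cap, 27 mm across and 57 mm tall, loose on the bench; leave alone. Origin under its centre.
- eye_loupe: Black eye loupe, 43 mm across and 37 mm tall, loose on the bench; leave alone. Origin under its centre.
- tape_roll: Amber tape roll, 62 x 68 x 12 mm, lying loose on the bench; leave alone. Origin under its centre.
Not all that is in view belongs to the job. What is shaped like the thermode_short_1 but purple is not meant.

How it is judged:
On the way, in this order (a step that is already met when the one before it is completed fails the run):
1. the turret has clicked home with the long-headed thermode at the gate, still down in its bore (horizontal distance between thermode_long and gate below 0.006 m and height (world z) of thermode_long below 0.126 m and velocity of joint turret between -0.1 and 0.1 rad/s), for 0.3 s.
2. the long-headed thermode is drawn up clear of the bore and the keeper ring (height (world z) of solder_face above 0.134 m and contact force between thermode_long and magazine below 0.1 N), for 0.1 s.
At the end, for the whole second after the job is handed in: Long-headed thermode held still in the fingers only, face centre within 20 mm of the point 50 mm out on the lens axis, axis within 15 degrees of the lens axis; turret in the detent one step from the start (0.1 rad); other thermodes in bores, vial, loupe and tape within 30 mm of their places (distance between solder_face and focus_point below 0.02 m and angle between the z axis of thermode_long and the z axis of scope_barrel, either way round below 0.26 rad and height (world z) of solder_face above 0.2 m and linear speed of thermode_long below 0.03 m/s and contact force between the fingers and thermode_long above 1 N and contact force between thermode_long and magazine below 0.1 N and contact force between thermode_long and microscope below 0.1 N and (value of joint turret between 0.95 and 1.14 rad or value of joint turret between -1.14 and -0.95 rad) and z of each of thermode_short_1, thermode_short_2 in the frame of magazine below 0.126 m and distance of each of solvent_vial, eye_loupe, tape_roll from where it was at the start of the episode below 0.03 m); the arm keeps its last pose, push and grip.
It fails at once if the thermode knocks against the microscope (contact force between thermode_long and microscope above 3 N).
It fails at once if another thermode is pulled out of its bore (height (world z) of any of thermode_short_1, thermode_short_2 above 0.14 m).
It fails at once if the vial, loupe or tape roll is knocked away (distance of any of solvent_vial, eye_loupe, tape_roll from where it was at the start of the episode above 0.03 m).
It also fails if it takes over 56 s, if anything falls off the work surface, if the arm or the gripper's body presses on something with over 40 N, if the wrist force passes 120 N, or if a joint passes its speed limit or range.

## Working session

There is one attempt and no reset: what is moved stays moved. The work goes in short steps, Python scripts to look and compute and a tool call to move; the robot and the scene stay as the last step left them, time stands still between calls to the robot, and variables do not carry over. Pictures are saved under pics/ and viewed, at most 10 in all, crops included, and the job is handed in when it is done.

Besides the shell and the picture viewer there is one more tool, called by a JSON object that holds its "method" and its "body". jog_arm: Moves the arm, as the interface text tells. Shifts and turns lie within -1 to 1; 1 stands for 500 mm of shift or pi rad of turn. Its arguments: {"type":"object","properties":{"moves":{"type":"array"},"claw":{"type":"number"},"force":{"type":"number"}},"required":["moves"]}

```bash
mkdir -p pics; python3 - <<'E'
from workcell import status, eyes
import cv2,json
for n in("side","top"):
    im=eyes.grab_frame(n); cv2.imwrite(f"pics/{n}0.png",im[:,:,::-1])
    c=eyes.get_calibration(n); print(n,{k:(v.tolist() if hasattr(v,'tolist') else v) for k,v in c.items()})
print(status.sense())
E
```

```text
side {'fx': 530.4331166837115, 'fy': 530.4331166837115, 'cx': 292.64732450365284, 'cy': 206.53177765684282, 'R': [[-0.9989209199626976, -0.044923048231588505, -0.01178623767196947], [-0.013192784588765877, 0.5177873506627808, -0.8554076279344325], [0.04453028290581813, -0.8543290813446542, -0.517821276767503]], 't': [0.5413327390427569, -0.005294942042458181, 1.1800896545739938]}
top {'fx': 443.91133696526197, 'fy': 443.91133696526197, 'cx': 275.59922101244985, 'cy': 214.76195032182176, 'R': [[0.006344749011855536, -0.9998949435620954, -0.013032497800902045], [-0.9963014041859294, -0.005204036508010182, -0.08576963344429325], [0.08569280119777678, 0.013528482656131624, -0.9962297546148183]], 't': [0.2611115944710639, 0.5600391024986702, 0.9599167138923088]}
{'clock': 0.1, 'joint_positions': array([ 1.09029448e+00,  1.04639221e-01,  9.65347410e-02,  1.56390603e+00,
       -1.34186931e-06,  1.35308759e+00]), 'qd': array([-0.00029704, -0.0014508 ,  0.00093775, -0.00039487,  0.0013618 ,
       -0.00069612]), 'joint_torque': array([ 7.22570912e-03, -5.58202028e+01,  5.04722464e+01,  1.28470600e-02,
       -1.33717249e-04, -1.94629644e-05]), 'tool_pos': array([0.15569661, 0.57908157, 0.19109356]), 'orientation': array([-4.11553351e-01, -3.11410077e+00,  1.79267278e-03]), 'ft_force': array([-0.09081811,  0.34912127, -0.20558281]), 'wrist_torque': array([-0.01982286,  0.00160981, -0.03993762]), 'grasp_force': 0.0, 'opening': 1.0000416289329623}
```

View pics/side0.png

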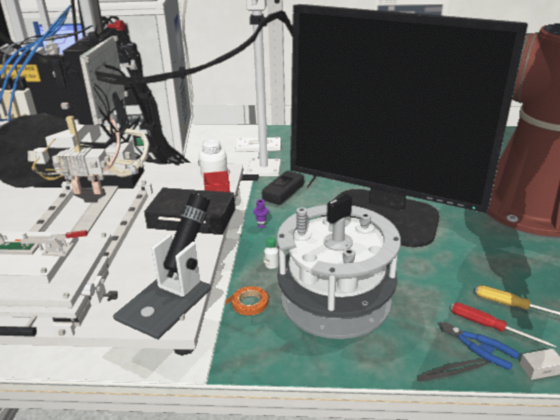

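View pics/top0.png

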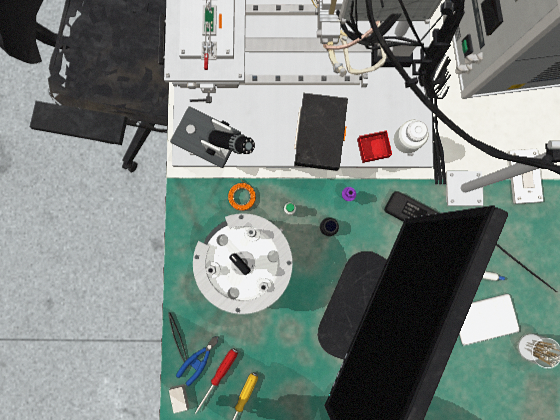

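The side view has the magazine at about (338,265), the microscope at (180,240) with its lens end at (195,205), and the tape at (249,300). The top view has the magazine at (242,263), the lens end at (245,146), the vial at (289,208) and the loupe at (330,227). I'll zoom in on the magazine and the microscope.

```bash
python3 - <<'E'
import cv2,numpy as np
s=cv2.imread("pics/side0.png");t=cv2.imread("pics/top0.png")
f=dict(fx=4,fy=4,interpolation=cv2.INTER_CUBIC)
a=cv2.resize(t[210:318,185:300],None,**f); b=cv2.resize(s[185:305,270:405],(432*135//120,432)); 
cv2.imwrite("pics/mag.png",np.hstack([a,b])[:, :800] if a.shape[1]+b.shape[1]<=800 else cv2.resize(np.hstack([a,b]),(800,int(432*800/(a.shape[1]+b.shape[1])))))
print(a.shape,b.shape)
c=cv2.resize(t[95:175,165:265],(400,320),interpolation=cv2.INTER_CUBIC); d=cv2.resize(s[180:340,110:240],(260,320),interpolation=cv2.INTER_CUBIC)
cv2.imwrite("pics/mic.png",np.hstack([c,d]))
E
```

```text
(432, 460, 3) (432, 486, 3)
```

View pics/mag.png

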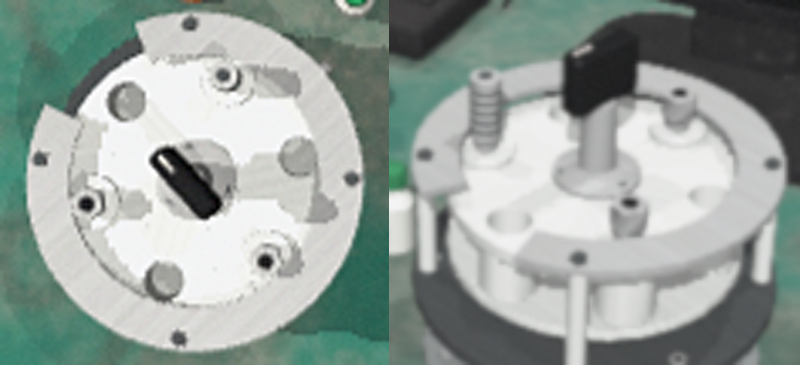

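View pics/mic.png

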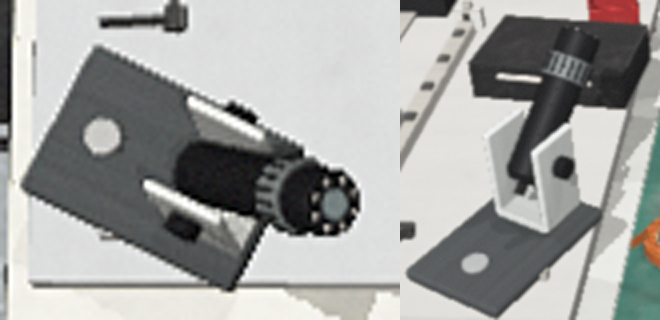

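Top crop: the keeper ring gap and empty bore are at crop (127,103). The long head is at (228,75), confirmed by the side view, where it is the tall grooved head. The short heads are at (88,203) and (265,262). So the turret has to turn counterclockwise (+60°). In the microscope crop the lens is at (333,203) and the foot edge runs from (22,185) to (232,290).

```bash
cat > h.py <<'E'
import numpy as np
from workcell import status, eyes
C={n:eyes.get_calibration(n) for n in("side","top")}
def ray(n,u,v,z):
    c=C[n];R=np.array(c["R"]);t=np.array(c["t"]);o=-R.T@t
    d=R.T@np.array([(u-c["cx"])/c["fx"],(v-c["cy"])/c["fy"],1]);return o+d*(z-o[2])/d[2]
def proj(n,X):
    c=C[n];p=np.array(c["R"])@np.array(X)+np.array(c["t"]);return np.array([c["fx"]*p[0]/p[2]+c["cx"],c["fy"]*p[1]/p[2]+c["cy"]])
E
python3 - <<'E'
from h import *
import cv2
from scipy.optimize import least_squares
np.set_printoptions(precision=4,suppress=True)
t=cv2.imread("pics/top0.png")
hsv=cv2.cvtColor(t,cv2.COLOR_BGR2HSV)
m=((hsv[...,1]<45)&(hsv[...,2]>120)).astype(np.uint8); m[:212]=0;m[318:]=0;m[:,:188]=0;m[:,298:]=0
cs,_=cv2.findContours(m,cv2.RETR_EXTERNAL,cv2.CHAIN_APPROX_NONE);c=max(cs,key=cv2.contourArea)
W=np.array([ray("top",u,v,.133)[:2] for u,v in c[:,0]])
r=least_squares(lambda p:np.hypot(*(W-p[:2]).T)-p[2],[.45,.33,.098],loss='soft_l1',f_scale=.001);print("ring",r.x)
k=3.383
P=[((127,103),.12,180),((228,75),.17,120),((88,203),.146,240),((265,262),.146,0),((298,156),.12,60),((165,280),.12,300)]
Q=np.array([ray("top",185+u/k,210+v/k,z)[:2] for (u,v),z,_ in P]);a=np.radians([p[2] for p in P])
f=lambda p:(p[:2]+.062*np.c_[np.cos(a+p[2]),np.sin(a+p[2])]-Q).ravel()
r=least_squares(f,[.45,.33,-2.4]);print("bores",r.x,f(r.x).reshape(-1,2)*1e3)
kb=[ray("top",185+u/k,210+v/k,.202)[:2] for u,v in((157,155),(213,211))];print("knob ends",kb,np.mean(kb,0))
q=lambda u,v,z:ray("top",165+u/4,95+v/4,z)
A,B,D=q(22,185,.072),q(232,290,.072),q(100,45,.072)
print("foot",A,B,D,np.linalg.norm(B-A),np.linalg.norm(D-A))
L=q(333,203,.195);az=(B-A)[:2]/np.linalg.norm((B-A)[:2]);az2=(A-D)[:2]/np.linalg.norm((A-D)[:2]);az2=np.array([-az2[1],az2[0]])
print("lens",L,az,az2,"side px",proj("side",L),"front mid+50",(B+D-A+B)[:2]/2+.05*az)
print("side check knob top",proj("side",[*r.x[:2],.202]), "long top",proj("side",[*Q[1],.17]))
for n,(u,v),z in(("vial",(289,208),.057),("tape",(242,197),.012),("loupe",(330,227),.037)):print(n,ray("top",u,v,z))
E
```

```text
ring [0.4537 0.3256 0.0991]
bores [ 0.4537  0.3266 -2.4007] [[ 1.1492 -0.4555]
 [-0.075   1.8766]
 [-0.1024  0.3386]
 [ 0.1095 -0.6561]
 [-0.681  -1.4951]
 [-0.4004  0.3916]]
knob ends [array([0.4684, 0.3415]), array([0.4388, 0.3111])] [0.4536 0.3263]
foot [0.7122 0.4911 0.072 ] [0.6554 0.3769 0.072 ] [0.7896 0.4507 0.072 ] 0.1275373374972282 0.08723022901962289
lens [0.6728 0.3139 0.195 ] [-0.4455 -0.8953] [-0.4623 -0.8867] side px [199.8226 194.8851] front mid+50 [0.6718 0.3119]
side check knob top [338.8158 196.8107] long top [300.8883 207.136 ]
vial [0.5706 0.2352 0.057 ]
tape [0.5996 0.3408 0.012 ]
loupe [0.5313 0.1451 0.037 ]
```

```bash
cat >> h.py <<'E'
from scipy.spatial.transform import Rotation as Ro
def plan(p,yaz=None):
    """row numbers that take the TCP from here to p with tool y at azimuth yaz (deg, mod 180)"""
    s=status.sense();R=Ro.from_rotvec(s["orientation"]).as_matrix();a=np.degrees(np.arctan2(R[1,1],R[0,1]))
    d=R.T@(np.array(p)-s["tool_pos"])/.5
    tw=0 if yaz is None else ((a-yaz+90)%180-90)/180
    print("t",round(s["clock"],2),"tcp",s["tool_pos"].round(4),"yaz",round(a,1),"j",s["joint_positions"].round(2),"F",s["ft_force"].round(1),"op",round(s["opening"],3),"g",round(s["grasp_force"],1),"tilt",round(float(np.degrees(np.arccos(-R[2,2]))),2))
    print("row",d.round(4).tolist(),round(tw,4))
M=np.array([.4537,.326]);GA=np.radians(42.5);G=M+.062*np.array([np.cos(GA),np.sin(GA)])
E
python3 -c "
from h import *
plan([*M,.26],132.5)"
```

```text
t 0.1 tcp [0.1557 0.5791 0.1911] yaz 74.9 j [ 1.09  0.1   0.1   1.56 -0.    1.35] F [-0.1  0.3 -0.2] op 1.0 g 0.0 tilt 0.07
row [-0.707, -0.3341, -0.1376] -0.3198
```

{"method": "jog_arm", "body": {"moves": [-0.05,-0.025,-0.1,-0.03,-0.15,-0.07,-0.138,-0.08,-0.26,-0.12,-0.138,-0.14,-0.37,-0.17,-0.138,-0.19,-0.48,-0.225,-0.138,-0.24,-0.59,-0.28,-0.138,-0.29,-0.68,-0.32,-0.138,-0.32,-0.707,-0.334,-0.138,-0.32], "claw": 0, "force": 40}}

```text
clock: 1.1
tool_pos: [0.4557, 0.3241, 0.26]
orientation: [1.135, -2.928, 0.0]
ft_force: [-1.4, 0.4, 0.5]
opening: 1.002
grasp_force: 0.0
```

```bash
python3 -c "
from h import *
plan([*M,.171],132.5)"
```

```text
t 1.1 tcp [0.4557 0.3241 0.26  ] yaz 132.4 j [ 0.38  0.01  0.12  1.69 -0.   -0.36] F [-1.4  0.4  0.5] op 1.002 g 0.0 tilt 0.06
row [0.0001, 0.0055, 0.178] -0.0006
```

{"method": "jog_arm", "body": {"moves": [0,0,0.03,0,0,0,0.06,0,0,0,0.1,0,0,0,0.13,0,0,0,0.16,0,0,0,0.178,0,0,0,0.178,0,0,0,0.178,0]}}

```text
clock: 2.1
tool_pos: [0.4542, 0.3264, 0.1724]
orientation: [-1.139, 2.927, 0.0]
ft_force: [-0.4, 0.0, -0.0]
opening: 1.002
grasp_force: 0.0
```

```bash
python3 -c "
from h import *
import cv2
plan([*M,.171],132.5)
cv2.imwrite('pics/s1.png',cv2.resize(eyes.grab_frame('side')[60:340,230:450,::-1],None,fx=2,fy=2))"
```

```text
t 2.1 tcp [0.4542 0.3264 0.1724] yaz 132.5 j [ 0.39 -0.02 -0.07  1.52  0.   -0.35] F [-0.4  0.  -0. ] op 1.002 g 0.0 tilt 0.06
row [0.0013, 0.0, 0.0029] 0.0002
```

View pics/s1.png

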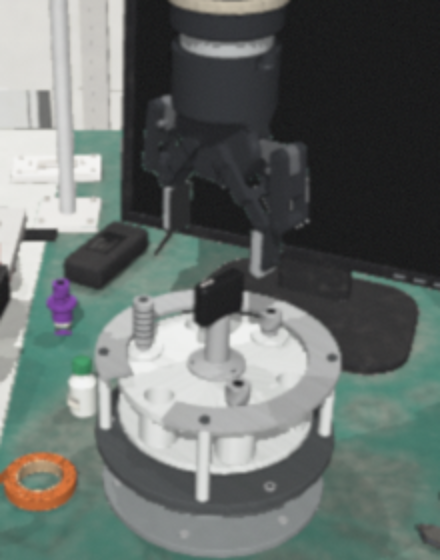

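The fingers straddle the black bar at (220,295) in the crop, one each side, with nothing touching. I'll close them.

{"method": "jog_arm", "body": {"moves": [0,0,0.002,0,0,0,0.002,0,0,0,0.002,0,0,0,0.002,0,0,0,0.002,0,0,0,0.002,0,0,0,0.002,0,0,0,0.002,0], "claw": 255, "force": 40}}

```text
clock: 3.15
tool_pos: [0.4539, 0.3264, 0.1708]
orientation: [-1.14, 2.927, 0.0]
ft_force: [-0.0, -0.3, 0.3]
opening: 0.002
grasp_force: 0.0
```

```bash
python3 -c "
from h import *
import cv2
plan([*M,.171],132.5)
a=cv2.resize(eyes.grab_frame('side')[110:310,270:400,::-1],None,fx=2.5,fy=2.5)
b=cv2.resize(eyes.grab_frame('top')[160:320,160:320,::-1],(500,500))[:,:470]
cv2.imwrite('pics/s2.png',np.hstack([a,b]))
print(proj('side',[.4539,.3264,.171]),proj('side',[.4539,.3264,.202]))"
```

```text
t 3.15 tcp [0.4539 0.3264 0.1708] yaz 132.5 j [ 0.39 -0.02 -0.07  1.52  0.   -0.35] F [-0.  -0.3  0.3] op 0.002 g 0.0 tilt 0.01
row [0.0007, -0.0003, -0.0004] 0.0002
[338.01917836 213.8223954 ] [338.67355107 196.74604526]
```

View pics/s2.png

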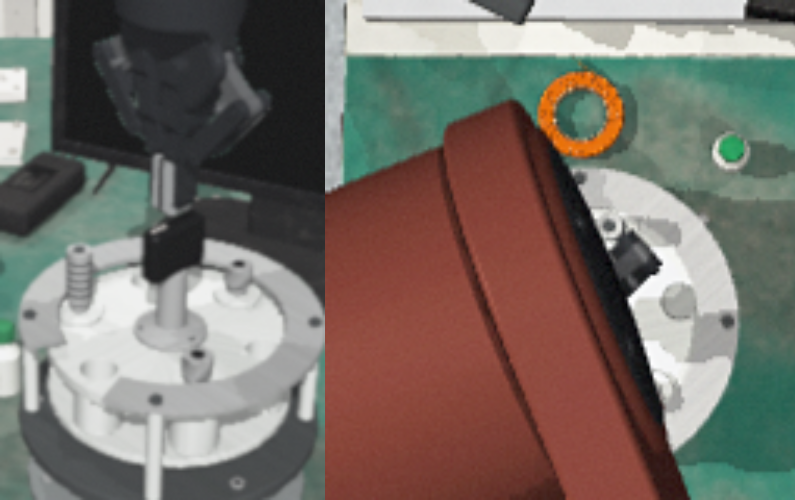

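```bash
python3 -c "
from h import *
import cv2
a=eyes.grab_frame('side').astype(int);b=cv2.imread('pics/side0.png')[:,:,::-1].astype(int)
g=a.sum(2)//3;g0=b.sum(2)//3
print('now');print('\n'.join(str(v)+' '+' '.join('%3d'%x for x in g[v,326:354]) for v in range(166,208)))
print('before');print('\n'.join(str(v)+' '+' '.join('%3d'%x for x in g0[v,326:354]) for v in range(190,208)))
"
```

```text
now
166  32  41  49  47  51  52  48  51  51  51  50  50  51  48  49  48  46  44  45  45  46  48  47  50  48  47  47  48
167  27  33  44  49  52  53  50  50  50  48  48  48  48  48  47  49  47  47  48  48  48  48  49  49  48  49  48  48
168  27  31  47  50  50  50  49  52  50  51  48  48  48  48  49  48  48  50  49  48  48  49  50  47  49  47  51  48
169  25  35  52  53  49  51  49  46  44  47  49  50  51  51  49  47  47  46  49  49  47  48  49  49  50  48  50  49
170  30  30  39  50  50  48  45  43  41  44  50  51  52  52  49  48  45  47  48  49  50  50  51  50  49  48  48  47
171  33  30  30  36  42  57  84  92  82  59  50  49  53  50  48  48  48  48  49  49  52  52  50  47  47  49  46  41
172  43  39  37  37  50  92 138 146 124  78  49  47  48  48  48  47  47  49  48  49  50  51  48  49  50  48  43  37
173  45  49  50  52  69 115 146 140 103  75  60  48  45  47  47  44  46  48  45  44  45  47  49  48  47  41  35  30
174  46  48  48  49  72 119 145 129  95 102 106  91  71  55  46  44  46  46  40  44  47  47  49  50  41  32  32  25
175  43  47  46  46  71 119 145 128  94 120 143 143 
[... 5170 characters left out ...]
  55
202 135 116  85  74 124 174 157 131 100  74  53  42  41  42  38  38  35  36  32  35  35  34  34  34  33  37  49  54
203 132  96  55  51  90 117  95  63  46  41  40  38  39  38  36  35  33  33  31  34  32  33  34  31  32  34  49  52
204 128  82  43  39  48  55  53  44  39  39  39  37  34  32  34  35  35  32  33  34  35  33  33  32  32  36  50  53
205 152  91  42  35  41  54  61  50  41  37  35  33  35  33  31  32  33  35  32  33  33  32  31  31  32  60  97 105
206 158  95  43  34  40  51  53  49  37  34  33  31  32  32  32  34  33  35  33  34  33  32  32  32  41  97 163 178
207 160  95  45  32  34  39  41  38  34  33  35  32  34  32  33  33  34  34  32  31  33  31  32  32  44 105 177 196
```

Shut, the pads end at about (335,193) in the side view. That is on the turret axis but just above the bar, so the real tips sit roughly 35 mm higher than the reported TCP. Lowering 30 mm with the fingers open is safe either way, so I'll do that and close again.

{"method": "jog_arm", "body": {"moves": [0,0,0,0,0,0,0,0,0,0,0,0,0,0,0,0,0,0,0.015,0,0,0,0.03,0,0,0,0.045,0,0,0,0.06,0], "claw": 0}}

```text
clock: 4.3
tool_pos: [0.4537, 0.3263, 0.1401]
orientation: [1.14, -2.927, -0.0]
ft_force: [0.3, 1.0, -1.7]
opening: 1.0
grasp_force: 0.0
```

{"method": "jog_arm", "body": {"moves": [0,0,0,0,0,0,0,0,0,0,0,0,0,0,0,0,0,0,0,0,0,0,0,0,0,0,0,0,0,0,0,0], "claw": 255}}

```text
clock: 5.3
tool_pos: [0.4523, 0.3283, 0.1414]
orientation: [1.142, -2.926, -0.007]
ft_force: [-8.2, 8.1, 4.2]
opening: 0.154
grasp_force: 41.3
```

```bash
python3 -c "
from h import *
plan([*M,.141],132.5)
"
```

```text
t 5.3 tcp [0.4523 0.3283 0.1414] yaz 132.6 j [ 0.39 -0.03 -0.13  1.47  0.   -0.35] F [-8.2  8.1  4.2] op 0.154 g 41.3 tilt 0.24
row [0.0011, -0.0053, 0.0007] 0.0008
```

Gripped: opening 13 mm on the 14 mm bar, 41 N. Next I'll turn it +60° (ccw) and take out the 2–3 mm sideways strain as it goes.

{"method": "jog_arm", "body": {"moves": [0,0.005,0,-0.04,0,0.005,0,-0.09,0,0.005,0,-0.14,0,0.005,0,-0.19,0,0.005,0,-0.24,0,0.005,0,-0.29,0,0.005,0,-0.333,0,0.005,0,-0.333]}}

```text
clock: 6.3
tool_pos: [0.4525, 0.3283, 0.1414]
orientation: [-2.448, 1.967, -0.001]
ft_force: [-0.1, -0.3, 4.3]
opening: 0.152
grasp_force: 41.2
```

```bash
python3 -c "
from h import *
plan([*M,.141],12.5)
"
```

```text
t 6.3 tcp [0.4525 0.3283 0.1414] yaz -167.6 j [ 0.39 -0.03 -0.13  1.47  0.   -1.39] F [-0.1 -0.3  4.3] op 0.152 g 41.2 tilt 0.06
row [0.005, -0.0014, 0.0008] -0.0004
```

Forces are near zero at +60°. I'll open, rise, and move over the gate with the fingers tangential.

{"method": "jog_arm", "body": {"moves": [0,0,0,0,0,0,0,0,0,0,0,0,0,0,0,0,0,0,-0.05,0,0,0,-0.1,0,0,0,-0.15,0.05,0,0,-0.15,0.1], "claw": 0}}

```text
clock: 7.3
tool_pos: [0.4532, 0.3286, 0.2182]
orientation: [-2.103, 2.329, -0.002]
ft_force: [-0.0, -0.1, -0.3]
opening: 1.001
grasp_force: 0.0
```

```bash
python3 -c "
from h import *
import cv2
from scipy.optimize import least_squares
plan([.4982,.3702,.2164],132.5)
im=eyes.grab_frame('side')
cv2.imwrite('pics/s3.png',cv2.resize(im[60:300,250:420,::-1],None,fx=2.5,fy=2.5))"
```

```text
t 7.3 tcp [0.4532 0.3286 0.2182] yaz 174.2 j [ 0.39 -0.02  0.02  1.61  0.   -1.08] F [-0.  -0.1 -0.3] op 1.001 g 0.0 tilt 0.21
row [-0.0919, -0.0811, 0.004] 0.2315
```

View pics/s3.png

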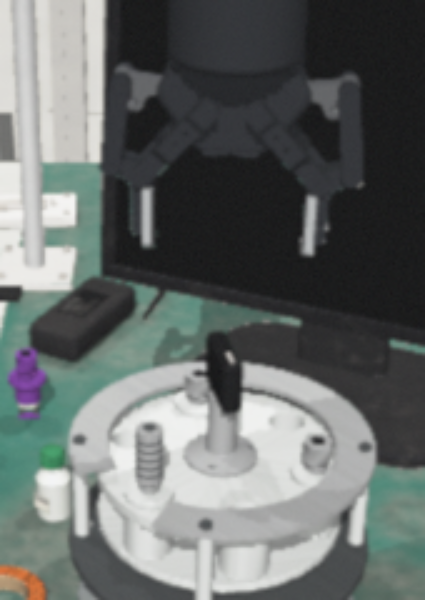

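After the turn the long head stands in the gap at crop (149,428). The open tips at (147,247) and (309,255) confirm that real tip height is reported z + 35 mm (+13 mm when open). Moving over the gate.

{"method": "jog_arm", "body": {"moves": [-0.02,-0.02,0,0.04,-0.04,-0.035,0,0.09,-0.06,-0.05,0,0.14,-0.08,-0.07,0,0.19,-0.092,-0.081,0,0.2315,-0.092,-0.081,0,0.2315,-0.092,-0.081,0,0.2315,-0.092,-0.081,0,0.2315]}}

```text
clock: 8.35
tool_pos: [0.4967, 0.3699, 0.2159]
orientation: [-1.15, 2.924, 0.0]
ft_force: [-0.6, -0.4, 0.8]
opening: 1.0
grasp_force: 0.0
```

```bash
python3 -c "
from h import *
Gr=np.array([.4525,.3283])+.062*np.array([np.cos(GA),np.sin(GA)])
plan([*Gr,.107],132.5)
print('gate top px',proj('side',[*Gr,.17]),proj('side',[*G,.17]))
im=eyes.grab_frame('side').astype(int).sum(2)//3
print('\n'.join(str(v)+' '+' '.join('%3d'%x for x in im[v,298:324]) for v in range(222,250,2)))
"
```

```text
t 8.35 tcp [0.4967 0.3699 0.2159] yaz 132.9 j [ 0.43  0.17  0.21  1.61  0.   -0.32] F [-0.6 -0.4  0.8] op 1.0 g 0.0 tilt 0.01
row [-0.0026, -0.0016, 0.2179] 0.0024
gate top px [309.28223489 229.3919679 ] [308.51398411 228.53417471]
222 200 191 172 145 131 133 136 130 156 195 214 217 217 217 218 225 228 232 234 235 234 220 197 209 220 224
224 164 141 133 136 156 190 206 211 222 227 228 231 232 233 234 236 238 238 239 238 233 225 219 213 204 211
226 133 147 163 191 217 225 229 231 232 233 234 237 239 239 239 239 239 239 238 239 239 237 231 228 227 225
228 168 218 227 227 229 230 230 230 220 217 215 209 206 209 223 233 236 238 239 239 239 240 239 239 239 239
230 223 229 229 230 232 232 216 192 171 132  99  90  88 102 136 162 191 227 237 238 238 239 239 239 238 239
232 221 219 221 223 226 222 184 169 167 156 140 127 128 145 158 160 170 212 234 238 238 237 238 238 238 238
234 208 216 220 223 224 207 155 140 157 167 171 175 173 168 168 155 154 206 234 237 237 237 237 237 237 238
236 207 216 221 224 226 219 157 127 144 158 168 171 167 164 155 126 134 204 236 239 238 238 238 238 238 238
238 216 219 222 225 225 206 148 127 136 141 136 134 136 137 141 137 135 167 210 235 239 238 236 236 235 225
240 239 239 238 238 239 231 168 120 129 146 158 163 159 148 133 116 115 148 176 202 222 226 225 223 221 200
242 239 240 240 240 240 233 171 138 150 159 161 161 160 159 156 139 120 134 151 173 216 224 224 224 219 185
244 239 238 239 239 239 226 164 126 124 127 131 132 131 128 127 119 118 132 149 171 215 223 223 223 221 213
246 238 239 239 239 240 232 168 124 144 159 161 162 162 158 147 123 109 138 174 207 220 222 220 222 222 223
248 239 239 238 238 238 228 168 138 147 149 146 142 139 141 144 129 115 150 208 222 223 223 224 224 224 223
```

{"method": "jog_arm", "body": {"moves": [-0.002,-0.001,0.03,0,-0.003,-0.001,0.06,0,-0.003,-0.001,0.1,0,-0.003,-0.001,0.13,0,-0.003,-0.001,0.16,0,-0.003,-0.001,0.19,0,-0.003,-0.001,0.21,0,-0.003,-0.001,0.218,0]}}

```text
clock: 9.4
tool_pos: [0.4981, 0.3706, 0.1061]
orientation: [1.146, -2.924, -0.0]
ft_force: [0.2, -0.1, 1.4]
opening: 1.001
grasp_force: 0.0
```

{"method": "jog_arm", "body": {"moves": [0,0,0,0,0,0,0,0,0,0,0,0,0,0,0,0,0,0,0,0,0,0,0,0,0,0,0,0,0,0,0,0], "claw": 255, "force": 40}}

```text
clock: 10.4
tool_pos: [0.4985, 0.3709, 0.1072]
orientation: [-1.147, 2.924, 0.0]
ft_force: [-1.7, 0.9, 5.8]
opening: 0.181
grasp_force: 39.1
```

```bash
python3 -c "
from h import *
plan([.4982,.3702,.16],132.5)
"
```

```text
t 10.4 tcp [0.4985 0.3709 0.1072] yaz 132.8 j [ 0.43  0.17  0.01  1.42  0.   -0.32] F [-1.7  0.9  5.8] op 0.181 g 39.1 tilt 0.04
row [0.0013, -0.0006, -0.1055] 0.0018
```

Gripped (15.4 mm, 39 N, little side force). Drawing it straight up 65 mm.

{"method": "jog_arm", "body": {"moves": [0,0,-0.01,0,0,0,-0.03,0,0,0,-0.05,0,0,0,-0.07,0,0,0,-0.09,0,0,0,-0.11,0,0,0,-0.13,0,0,0,-0.13,0]}}

```text
clock: 11.4
tool_pos: [0.4988, 0.3709, 0.1729]
orientation: [-1.146, 2.923, 0.0]
ft_force: [1.1, 0.6, -1.3]
opening: 0.184
grasp_force: 39.0
```

```bash
python3 -c "
from h import *
import cv2
plan([.4515,.4433,.172],180)
im=eyes.grab_frame('side')
cv2.imwrite('pics/s4.png',cv2.resize(im[60:300,230:420,::-1],None,fx=2.5,fy=2.5))"
```

```text
t 11.4 tcp [0.4988 0.3709 0.1729] yaz 132.8 j [ 0.43  0.17  0.13  1.53  0.   -0.32] F [ 1.1  0.6 -1.3] op 0.184 g 39.0 tilt 0.09
row [-0.0289, 0.1705, 0.0018] -0.2621
```

View pics/s4.png

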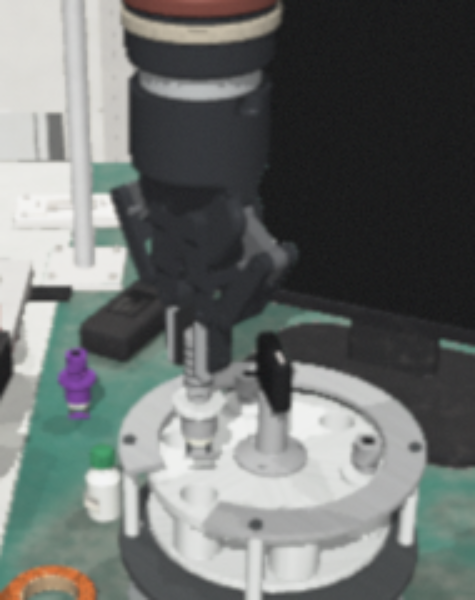

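The thermode is out: collar at crop (198,402), blade tip at about (203,462), clear of the ring. The tool can't be tilted by the moves, so I'll swing the thermode in the pads by pushing its lower body inward against the outside of the fixed ring at azimuth 90°.

{"method": "jog_arm", "body": {"moves": [-0.007,0.04,0,-0.05,-0.015,0.085,0,-0.1,-0.024,0.13,0,-0.15,-0.033,0.172,0,-0.2,-0.033,0.172,0,-0.24,-0.033,0.172,0.03,-0.262,-0.033,0.172,0.06,-0.262,-0.033,0.172,0.092,-0.262]}}

```text
clock: 12.45
tool_pos: [0.4518, 0.4448, 0.1245]
orientation: [2.219, -2.223, -0.0]
ft_force: [-0.1, 0.6, 0.1]
opening: 0.181
grasp_force: 39.0
```

```bash
python3 -c "
from h import *
plan([.4525,.3963,.127],180)
"
```

```text
t 12.45 tcp [0.4518 0.4448 0.1245] yaz 179.9 j [ 0.57  0.21  0.09  1.45  0.   -1.  ] F [-0.1  0.6  0.1] op 0.181 g 39.0 tilt 0.03
row [0.0971, -0.0016, -0.0049] -0.0007
```

{"method": "jog_arm", "body": {"moves": [0,0,0,0,0.01,0,0,0,0.018,0,0,0,0.026,0,0,0,0.034,0,0,0,0.042,0,0,0,0.05,0,0,0,0.058,0,0,0], "force": 25}}

```text
clock: 13.45
tool_pos: [0.4525, 0.4175, 0.127]
orientation: [-2.219, 2.219, 0.003]
ft_force: [0.2, 7.2, -2.4]
opening: 0.181
grasp_force: 39.6
```

{"method": "jog_arm", "body": {"moves": [0.006,0,0,0,0.012,0,0,0,0.018,0,0,0,0.024,0,0,0,0.03,0,0,0,0.036,0,0,0,0.04,0,0,0,0.04,0,0,0]}}

```text
clock: 14.45
tool_pos: [0.4526, 0.3966, 0.127]
orientation: [-2.219, 2.22, 0.0]
ft_force: [1.2, 3.8, 2.3]
opening: 0.181
grasp_force: 36.0
```

```bash
python3 -c "
from h import *
import cv2
plan([.4525,.3863,.127],180)
im=eyes.grab_frame('side')
cv2.imwrite('pics/s5.png',cv2.resize(im[130:300,260:420,::-1],None,fx=3.5,fy=3.5))"
```

```text
t 14.45 tcp [0.4526 0.3966 0.127 ] yaz 180.0 j [ 0.5   0.1  -0.02  1.44  0.   -1.07] F [1.2 3.8 2.3] op 0.181 g 36.0 tilt 0.15
row [0.0207, 0.0001, -0.0001] -0.0002
```

View pics/s5.png

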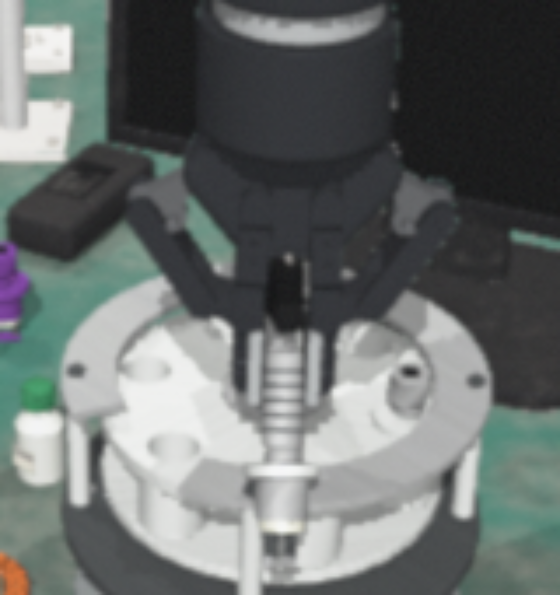

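```bash
python3 -c "
from h import *
for th in(35,40,45,50):
  d=np.array([0,np.sin(np.radians(th)),-np.cos(np.radians(th))]);P=np.array([.4526,.3966,.181])
  print(th,'tip',proj('side',P+.078*d),'collar',proj('side',P+.0385*d),'P',proj('side',P))
"
```

```text
35 tip [339.95824796 287.97274564] collar [340.23861588 260.37611262] P [340.51005758 233.65808798]
40 tip [340.17675644 288.17577285] collar [340.34684419 260.35471525] P [340.51005758 233.65808798]
45 tip [340.40177984 287.95724607] collar [340.45727503 260.12749969] P [340.51005758 233.65808798]
50 tip [340.63165252 287.3076284 ] collar [340.56906617 259.69357481] P [340.51005758 233.65808798]
```

The thermode has swung in the pads; collar at crop (282,475), blade tip at (283,570). Geometry puts it near 45°. I'll grip firmer and lift clear.

{"method": "jog_arm", "body": {"moves": [0,0,0,0,0,0,0,0,0,0,-0.02,0,0,0,-0.07,0,0,0,-0.13,0,0,0,-0.19,0,0,0,-0.25,0,0,0,-0.28,0], "force": 60}}

```text
clock: 15.5
tool_pos: [0.4523, 0.3954, 0.2677]
orientation: [-2.22, 2.222, -0.003]
ft_force: [0.1, -0.2, -1.7]
opening: 0.17
grasp_force: 59.1
```

```bash
python3 -c "
from h import *
plan([.615,.22,.267],153)
"
```

```text
t 15.5 tcp [0.4523 0.3954 0.2677] yaz 179.9 j [ 0.5   0.14  0.27  1.7  -0.   -1.07] F [ 0.1 -0.2 -1.7] op 0.17 g 59.1 tilt 0.1
row [0.3504, -0.3257, 0.0022] 0.1497
```

{"method": "jog_arm", "body": {"moves": [0.03,-0.028,0,0.03,0.08,-0.074,0,0.06,0.13,-0.121,0,0.09,0.18,-0.167,0,0.12,0.23,-0.214,0,0.15,0.28,-0.26,0,0.15,0.33,-0.307,0,0.15,0.35,-0.326,0,0.15]}}

```text
clock: 16.5
tool_pos: [0.6155, 0.2188, 0.2652]
orientation: [1.637, -2.679, 0.001]
ft_force: [-0.4, 0.9, -1.7]
opening: 0.171
grasp_force: 59.1
```

```bash
python3 -c "
from h import *
import cv2
plan([.632,.234,.267],153)
a=cv2.resize(eyes.grab_frame('side')[110:290,140:290,::-1],(400,480),interpolation=cv2.INTER_CUBIC)
b=cv2.resize(eyes.grab_frame('top')[80:230,200:325,::-1],(400,480),interpolation=cv2.INTER_CUBIC)
cv2.imwrite('pics/s6.png',np.hstack([a,b]))"
```

```text
t 16.5 tcp [0.6155 0.2188 0.2652] yaz 152.9 j [ 0.14  0.31  0.47  1.73 -0.   -0.95] F [-0.4  0.9 -1.7] op 0.171 g 59.1 tilt 0.12
row [-0.0422, -0.0155, -0.0037] -0.0008
```

View pics/s6.png

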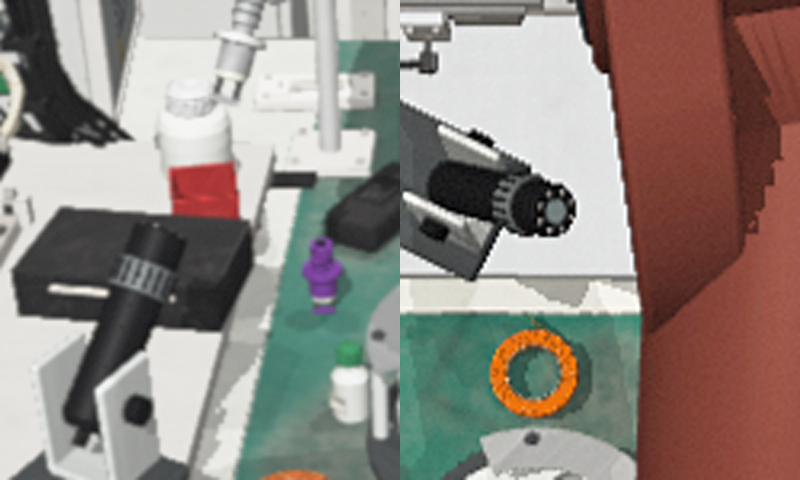

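Side crop: the tilted thermode hangs with its collar at about (238,42) and its face at about (222,98), clear of the lens at (155,228). The arm hides it in the top view. To measure the tilt I'll turn the tool so that the tilt plane faces the side camera.

{"method": "jog_arm", "body": {"moves": [0,0,0,0.05,0,0,0,0.1,0,0,0,0.15,0,0,0,0.2,0,0,0,0.25,0,0,0,0.3,0,0,0,0.35,0,0,0,0.35]}}

```text
clock: 17.6
tool_pos: [0.614, 0.2218, 0.2661]
orientation: [0.003, -3.141, 0.0]
ft_force: [0.6, 0.5, -0.8]
opening: 0.174
grasp_force: 59.1
```

```bash
python3 -c "
from h import *
import cv2
plan([.632,.234,.267],153)
P=status.sense()['tool_pos']+[0,0,.054]
for th in(35,45,55):
  d=np.array([np.sin(np.radians(th)),0,-np.cos(np.radians(th))]);print(th,proj('side',P+.078*d),proj('side',P+.041*d),proj('side',P))
im=eyes.grab_frame('side');cv2.imwrite('pics/s7.png',im[:,:,::-1])
# ascii difference against the first side frame
b=cv2.imread('pics/side0.png')[:,:,::-1]
df=np.abs(im.astype(int)-b).max(2); g=im.astype(int).sum(2)//3
for v in range(92,160,2): print(v,''.join(('%3d'%(g[v,u]) if df[v,u]>25 else '  .') for u in range(176,250,2)))
"
```

```text
t 17.6 tcp [0.614  0.2218 0.2661] yaz 90.1 j [ 0.15  0.31  0.47  1.73 -0.    0.15] F [ 0.6  0.5 -0.8] op 0.174 g 59.1 tilt 0.01
row [-0.036, 0.0243, -0.0018] -0.3495
35 [215.09292614 135.81754203] [226.30935478 118.84027405] [239.24999536  99.2532263 ]
45 [208.42564851 130.91978306] [222.77296211 116.18045954] [239.24999536  99.2532263 ]
55 [202.5983803  125.03778957] [219.70984588 112.99980254] [239.24999536  99.2532263 ]
92   .  .  .  .  .  .  .  .  .  .  .  .  .  .  .  .  .  .  .  .  .  .  .  .  .  .  .150 84 42 41 41 43117102112  .
94   .  .  .  .  .  .  .  .  .  .  .  .  .  .  .  .  .  .  .  .  .  .  .  .  .  .  .  .102 44 68 60 44115108115  .
96   .  .  .  .  .  .  .  .  .  .  .  .  .  .  .  .  .  .  .  .  .  .  .  .  .  .  .  .110 56 53 52 54113110115  .
98   .  .  .  .  .  .  .  .  .  .  .  .  .  .  .  .  .  .  .  .  .  .  .  .  .  .  .183128 57 54 56 53113133112  .
100   .  .  .  .  .  .  .  .  .  .  .  .  .  .  .  .  .  .  .  .  .  .  .  .  .  .  .161157 62 52 54 54117160113  .
102   .  .  .  .  .  .  .  .  .  .  .  .  .  .  .  .  .  .  .  .  .  .  .  .  .  .176138170 65 57
[... 2566 characters left out ...]
.  .
148   .  .  .  .  .  .  .  .  .  .  .  .  .  .  .  .  .  .  .  .  .  .  .  .  .  .  .  .  .  .  .  .  .  .  .  .  .
150   .  .  .  .  .  .  .  .  .  .  .  .  .  .  .  .  .  .  .  .  .  .  .  .  .  .  .  .  .  .  .  .  .  .  .  .  .
152   .  .  .  .  .  .  .  .  .  .  .  .  .  .  .  .  .  .  .  .  .  .  .  .  .  .  .  .  .  .  .  .  .  .  .  .  .
154   .  .  .  .  .  .  .  .  .  .  .  .  .  .  .  .  .  .  .  .  .  .  .  .  .  .  .  .  .  .  .  .  .  .  .  .  .
156   .  .  .  .  .  .  .  .  .  .  .  .  .  .  .  .  .  .  .  .  .  .  .  .  .  .  .  .  .  .  .  .  .  .  .  .  .
158   .  .  .  .  .  .  .  .  .  .  .  .  .  .  .  .  .  .  .  .  .  .  .  .  .  .  .  .  .  .  .  .  .  .  .  .  .
```

The head's edge, the blade's edge and the line from the pads to the tip all give a tilt of about 36°, and 45° is wanted. There is plenty of time, so I'll go back to the ring and push about 14 mm further in.

{"method": "jog_arm", "body": {"moves": [0.03,0.03,0,-0.055,0.07,0.08,0,-0.11,0.12,0.14,0,-0.165,0.17,0.2,0,-0.22,0.22,0.26,0,-0.28,0.27,0.32,0,-0.335,0.31,0.365,0,-0.39,0.323,0.376,0,-0.445]}}

```text
clock: 18.65
tool_pos: [0.4516, 0.4106, 0.2661]
orientation: [-2.035, 2.393, 0.0]
ft_force: [0.4, -0.3, -0.5]
opening: 0.173
grasp_force: 59.0
```

```bash
python3 -c "
from h import *
plan([.4525,.412,.127],180)
"
```

```text
t 18.65 tcp [0.4516 0.4106 0.2661] yaz 170.8 j [ 0.52  0.17  0.3   1.71  0.   -0.89] F [ 0.4 -0.3 -0.5] op 0.173 g 59.0 tilt 0.02
row [-0.0029, -0.0013, 0.2782] -0.0513
```

{"method": "jog_arm", "body": {"moves": [-0.003,0,0.04,-0.051,-0.003,0,0.1,-0.051,-0.003,0,0.16,-0.051,-0.003,0,0.2,-0.051,-0.003,0,0.23,-0.051,-0.003,0,0.26,-0.051,-0.003,0,0.278,-0.051,-0.003,0,0.278,-0.051], "force": 25}}

```text
clock: 19.65
tool_pos: [0.4535, 0.4103, 0.1263]
orientation: [2.207, -2.235, -0.0]
ft_force: [-0.2, -0.3, -0.7]
opening: 0.169
grasp_force: 59.0
```

```bash
python3 -c "
from h import *
plan([.4525,.3826,.127],180)
"
```

```text
t 19.65 tcp [0.4535 0.4103 0.1263] yaz 179.3 j [ 0.52  0.14  0.01  1.45  0.   -1.04] F [-0.2 -0.3 -0.7] op 0.169 g 59.0 tilt 0.04
row [0.0555, 0.0012, -0.0014] -0.004
```

{"method": "jog_arm", "body": {"moves": [0.01,0,0,0,0.02,0,0,0,0.028,0,0,0,0.034,0,0,0,0.04,0,0,0,0.046,0,0,0,0.052,0,0,0,0.056,0,0,0]}}

```text
clock: 20.65
tool_pos: [0.4538, 0.383, 0.1279]
orientation: [-2.206, 2.234, 0.001]
ft_force: [-0.1, 4.0, 3.4]
opening: 0.178
grasp_force: 55.4
```

{"method": "jog_arm", "body": {"moves": [0,0,0,0,0,0,0,0,0,0,-0.02,0,0,0,-0.07,0,0,0,-0.13,0,0,0,-0.19,0,0,0,-0.25,0,0,0,-0.28,0], "force": 60}}

```text
clock: 21.65
tool_pos: [0.4537, 0.3819, 0.2686]
orientation: [-2.206, 2.236, -0.002]
ft_force: [0.2, 0.1, -1.3]
opening: 0.173
grasp_force: 59.0
```

```bash
python3 -c "
from h import *
plan([.614,.222,.266],95)
"
```

```text
t 21.65 tcp [0.4537 0.3819 0.2686] yaz 179.2 j [ 0.48  0.12  0.25  1.7  -0.   -1.08] F [ 0.2  0.1 -1.3] op 0.173 g 59.0 tilt 0.09
row [0.3154, -0.3248, 0.006] 0.468
```

{"method": "jog_arm", "body": {"moves": [0.03,-0.03,0,0.055,0.08,-0.08,0,0.11,0.13,-0.13,0,0.165,0.18,-0.18,0,0.22,0.23,-0.23,0,0.28,0.28,-0.28,0,0.335,0.31,-0.315,0,0.39,0.315,-0.325,0,0.445]}}

```text
clock: 22.65
tool_pos: [0.6144, 0.2207, 0.2661]
orientation: [0.238, -3.131, 0.003]
ft_force: [-0.6, 0.1, -1.5]
opening: 0.172
grasp_force: 58.9
```

{"method": "jog_arm", "body": {"moves": [0,0,0,0.05,0,0,0,0.05,0,0,0,0.05,0,0,0,0.05,0,0,0,0.05,0,0,0,0.05,0,0,0,0.05,0,0,0,0.05]}}

```text
clock: 23.65
tool_pos: [0.6138, 0.2229, 0.2668]
orientation: [-0.004, 3.142, 0.0]
ft_force: [-0.4, 0.0, -1.4]
opening: 0.174
grasp_force: 59.0
```

```bash
python3 -c "
from h import *
import cv2
plan([.632,.234,.267],153)
P=status.sense()['tool_pos']+[0,0,.054]
for th in(35,45,55):
  d=np.array([np.sin(np.radians(th)),0,-np.cos(np.radians(th))]);print(th,proj('side',P+.078*d),proj('side',P+.041*d),proj('side',P))
im=eyes.grab_frame('side')
b=cv2.imread('pics/side0.png')[:,:,::-1]
df=np.abs(im.astype(int)-b).max(2); g=im.astype(int).sum(2)//3
for v in range(92,146,2): print(v,''.join(('%3d'%(g[v,u]) if df[v,u]>18 else '  .') for u in range(190,250,2)))
"
```

```text
t 23.65 tcp [0.6138 0.2229 0.2668] yaz 90.2 j [0.15 0.31 0.47 1.73 0.   0.15] F [-0.4  0.  -1.4] op 0.174 g 59.0 tilt 0.01
row [-0.0365, 0.0221, -0.0003] -0.3491
35 [215.09129275 135.67084548] [226.32419006 118.66579515] [239.28460099  99.04552853]
45 [208.41433957 130.76530878] [222.7826189  116.00162872] [239.28460099  99.04552853]
55 [202.57850865 124.87385576] [219.71500121 112.81572292] [239.28460099  99.04552853]
92   .  .  .  .  .  .  .  .  .  .  .  .  .  .  .  .  .  .  .  .163 89 43 42 43 41117107115  .
94   .  .  .  .  .  .  .  .  .  .  .  .  .  .  .  .  .  .  .  .  .105 46 47 60 44117110116  .
96   .  .  .  .  .  .  .  .  .  .  .  .  .  .  .  .  .  .  .  .178121 56 50 56 55104115114  .
98   .  .  .  .  .  .  .  .  .  .  .  .  .  .  .  .  .  .  .  .179136 59 56 55 54112133112  .
100   .  .  .  .  .  .  .  .  .  .  .  .  .  .  .  .  .  .  .165172170 64 50 51 53107169112  .
102   .  .  .  .  .  .  .  .  .  .  .  .  .  .  .  .  .  .166180150169 67 56 60 56105173104  .
104   .  .  .  .  .  .  .  .  .  .  .  .  .  .  .  .  .  .168151184177 75 56 66 54 78165108  .
106   .  .  .  .
[... 1183 characters left out ...]
 .  .  .  .  .  .  .  .  .  .  .  .
132   .  .  .  .  .  .  .  .  .183187  .147150188  .  .  .  .  .  .  .  .  .  .  .  .  .  .  .
134   .  .  .  .  .  .  .  .  .199188110 99  .  .  .  .  .  .  .  .  .  .  .  .  .  .  .  .  .
136   .  .  .  .  .  .  .  .  .  .195114187  .  .  .  .  .  .  .  .  .  .  .  .  .  .  .  .  .
138   .  .  .  .  .  .  .  .  .  .210174  .  .  .  .  .  .  .  .  .  .  .  .  .  .  .  .  .  .
140   .  .  .  .  .  .  .  .  .  .  .  .  .  .  .  .  .  .  .  .  .  .  .  .  .  .  .  .  .  .
142   .  .  .  .  .  .  .  .  .  .  .  .  .  .  .  .  .  .  .  .  .  .  .  .  .  .  .  .  .  .
144   .  .  .  .  .  .  .  .  .  .  .  .  .  .  .  .  .  .  .  .  .  .  .  .  .  .  .  .  .  .
```

The blade end is now centred at about (210,134), giving a tilt of 41° and the face 80 mm from the pads. That is within 4° of 45°, so I'll turn to the lens azimuth and move in.

{"method": "jog_arm", "body": {"moves": [0,0,0,-0.055,0,0,0,-0.11,0,0,0,-0.165,0,0,0,-0.22,-0.01,0.006,0.01,-0.28,-0.02,0.012,0.02,-0.335,-0.03,0.018,0.035,-0.35,-0.038,0.024,0.05,-0.35]}}

```text
clock: 24.7
tool_pos: [0.633, 0.235, 0.2415]
orientation: [-1.644, 2.677, -0.0]
ft_force: [-0.2, -1.3, -0.4]
opening: 0.171
grasp_force: 58.9
```

{"method": "jog_arm", "body": {"moves": [0,0,0.002,0,0,0,0.005,0,0,0,0.01,0,0,0,0.01,0,0,0,0.01,0,0,0,0.01,0,0,0,0.01,0,0,0,0.01,0]}}

```text
clock: 25.7
tool_pos: [0.6328, 0.235, 0.2368]
orientation: [-1.645, 2.676, 0.0]
ft_force: [-0.3, 0.5, -1.3]
opening: 0.173
grasp_force: 58.9
```

```bash
python3 -c "
from h import *
import cv2
plan([.6327,.2347,.2368],153)
F=np.array([.6565,.2815,.2304]);az=np.array([-.454,-.891,0])
print('focus px',proj('side',F),'lens',proj('side',[.6725,.313,.195]),'+20mm along',proj('side',F+.02*(az+[0,0,1])*.707))
im=eyes.grab_frame('side')
b=cv2.imread('pics/side0.png')[:,:,::-1]
df=np.abs(im.astype(int)-b).max(2); g=im.astype(int).sum(2)//3
for v in range(120,182,2): print(v,''.join(('%3d'%(g[v,u]) if df[v,u]>18 else '  .') for u in range(194,250,2)))
tp=eyes.grab_frame('top');b=cv2.imread('pics/top0.png')[:,:,::-1];df=np.abs(tp.astype(int)-b).max(2)
print('top focus',proj('top',F),'changed there',(df[140:170,250:275]>25).mean())
for n,(u,v) in dict(vial=(289,208),tape=(242,197)).items(): print(n,df[v-12:v+12,u-12:u+12].mean())
"
```

```text
t 25.7 tcp [0.6328 0.235  0.2368] yaz 153.2 j [ 0.16  0.37  0.48  1.68  0.   -0.94] F [-0.3  0.5 -1.3] op 0.173 g 58.9 tilt 0.01
row [0.0005, -0.0001, 0.0001] 0.0009
focus px [211.5890612  165.76870803] lens [200.12971604 194.61790957] +20mm along [216.12660526 154.38982578]
120   .  .  .  .  .  .  .  .  .  .  .111167146191188143143163 91 57 45 39108  .  .  .  .
122   .  .  .  .  .  .  .  .  .  .  .111168137178  .187145167102 56 45 42107  .  .  .  .
124   .  .  .  .  .  .  .  .  .  .  .166170  .  .187135136173104 56 45 43102  .  .  .  .
126   .  .  .  .  .  .  .  .  .  .  .  .149156189185160139173114 56 42 82  .  .  .  .  .
128   .  .  .  .  .  .  .  .  .  .  .  .185  .  .167120113174121 72 80176  .  .  .  .  .
130   .  .  .  .  .  .  .  .  .  .  .  .167168161167143142162133138190  .  .  .  .  .  .
132   .  .  .  .  .  .  .  .  .  .  .203202  .194148112  .  .  .  .  .  .  .  .  .  .  .
134   .  .  .  .  .  .  .  .  .  .  .191192179148142162  .  .  .  .  .  .  .  .  .  .  .
136   .  .  .  .  .  .  .  .  .  .  .203  .  .173124199  .  .  .  .  .  .  .  .  .  .  .
138   .  .  .  .  .  . 
[... 1350 characters left out ...]
89  .  .  .  .  .  .  .  .  .  .  .  .  .  .  .  .
170   .  .  .  .  .  .  .  .  .  .  .  .  .  .  .  .  .  .  .  .  .  .  .  .  .  .  .  .
172   .  .  .  .  .  .  .  .  .  .  .  .  .  .  .  .  .  .  .  .  .  .  .  .  .  .  .  .
174   .  .  .  .  .  .  .  .  .  .  .  .  .  .  .  .  .  .  .  .  .  .  .  .  .  .  .  .
176   .  .  .  .  .  .  .  .  .  .  .  .  .  .  .  .  .  .  .  .  .  .  .  .  .  .  .  .
178   .  .  .  .  .  .  .  .  .  .  .  .  .  .  .  .  .  .  .  .  .  .  .  .  .  .  .  .
180   .  .  .  .  .  .  .  .  .  .  .  .  .  .  .  .  .  .  .  .  .  .  .  .  .  .  .  .
top focus [264.8187836  150.03334392] changed there 0.8533333333333334
vial 67.81076388888889
tape 8.26388888888889
```

The face centre is at about (211.5,167) in the side view and the focus projects to (211.6,166). I'll check quickly that the turret and vial haven't moved, then hand in.

```bash
python3 -c "
from h import *
import cv2
im=eyes.grab_frame('side').astype(int)
s0=cv2.imread('pics/side0.png')[:,:,::-1].astype(int);s7=cv2.imread('pics/s7.png')[:,:,::-1].astype(int)
d=lambda a,b,y0,y1,x0,x1:np.abs(a-b)[y0:y1,x0:x1].max(2).mean().round(1)
print('vial',d(im,s0,240,270,262,281),'tape',d(im,s0,284,318,228,272),'turret vs s7',d(im,s7,190,300,285,400),'vs start',d(im,s0,190,300,285,400))
# turret: short heads expected at +120/-120 deg from the gate
for k in(120,-120):
  p=[.4525+.062*np.cos(GA+np.radians(k)),.3283+.062*np.sin(GA+np.radians(k)),.146];u,v=proj('side',p).round().astype(int);print(k,u,v,im[v-3:v+4,u-4:u+5].sum(2)//3)
"
```

```text
vial 3.8 tape 5.7 turret vs s7 2.2 vs start 15.1
120 377 235 [[221 221 222 222 221 219 199 166 137]
 [205 202 199 199 199 197 200 192 155]
 [183 167 145 134 141 149 170 182 161]
 [170 134  87  66  73  87 123 165 171]
 [160 126  78  44  37  49  94 148 165]
 [154 148 114  96  89  93 118 151 161]
 [141 155 156 155 155 156 158 167 166]]
-120 329 208 [[168 169 163 162 161 163 154  99  42]
 [176 175 176 177 174 179 170 111  46]
 [175 173 167 159 152 164 167 112  48]
 [173 164 134 102  86  98 112  78  38]
 [170 152 109  65  49  57  61  40  27]
 [159 162 143 115 105 109 103  75  43]
 [131 154 163 164 161 161 158 121  66]]
```

The short heads are exactly where a +60° turret puts them, and the vial and tape haven't moved. Handing in.

```bash
python3 -c "
from workcell import hand_in
print(hand_in())"
```

```text
the job is handed in; nothing more can be done
None
```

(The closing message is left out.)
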